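# Select the fast gear for the large felt wheel on the polishing lathe

### The arm

A 6-joint arm with a two-finger parallel gripper is mounted at the origin on the work surface. World frame = base frame: x ahead of the robot, y to its left, z up, the work surface at z = 0. Lengths are in m, angles in rad, forces in N, time in s.
With the tool pointing down it reaches from about 0.35 to 0.775 m from the base axis. Payload 7.3 kg.
Tool frame: the origin (TCP) lies at the very end of the fingers, on their centre line; the grasp point (between the pads) lies 19 mm behind it; z points along the fingers, y is the direction in which the jaws open and shut (so a half turn about z gives the same grasp; the last joint's range is limited). The gripper opens to 92 mm and grips with 3 to 60 N. Pads are 19 mm wide; open, the fingers measure 130 mm over their backs; the gripper's body (75 mm by 190 mm) begins 47 mm behind the grasp point.
Start: joints at [1.116, 0.342, 1.524, -0, 1.275, -0.146], TCP at [0.16, 0.5, 0.227] pointing down, gripper open.
Joint ranges: [-2.53, 2.53], [-0.77, 2.02], [0.04, 2.7], [-1, 4.14], [0.28, 2.66], [-3.11, 3.11]. Speed limits (rad/s): [2.57, 2.57, 3.14, 3.14, 3.14, 3.14].

### API

Orientations are given as a rotation vector (axis times angle).
In Python, from workcell import sense, vision, robot gives the robot as it stands. The module is installed in compiled form; this text tells all that it offers.
- The arm moves only by the shell command python3 -m jog 'ROWS' [FORCE]. ROWS is JSON, a list of rows, each an object of numbers: "dx", "dy", "dz": the shift along the tool's x, y, z in units of 50 mm (1.0 is 50 mm); "rx", "ry", "rz": the turn, a rotation vector about the tool's x, y, z in units of 5 degrees (1.0 is 5 degrees); "hand": the gripper command: -1 is fully open, 1 is shut, values between are in proportion. A call has 1 to 5 rows; each row is the pose to reach, as a shift and turn from the pose measured when the call began, along the tool's axes at that moment; what a row does not reach only later rows make up. A row lasts 1/10 s, in which the tool goes at most 50 mm and 8.59 degrees, less where a joint would pass 70% of its speed; a pose out of reach is approached as far as the arm can. A call with a gripper value outside its range is refused whole. The fingers move at their own pace and stop on an object; FORCE is the grip in N (left out, the last holds). Time passes only in rows, so rows that repeat a pose let the fingers close. It gives the time, the measured TCP pose, the force and the opening at its end, in the units of the state.
- sense(): the state, without advancing time (a new reading comes with each control period).
- vision.capture(name): name is "side" or "top" or "wrist"; returns a dict with "image" (480x640x3 uint8, red, green, blue), "depth" (480x640 float32, m along the optical axis (not along the pixel's ray), 0 where there is no reading), "camera_matrix" (3x3 intrinsics, pixels), "rvec" (rotation vector, rad) and "tvec" (3), from world to camera coordinates, as OpenCV has them; the wrist camera has in their place "tool_from_camera" (4x4, takes a point from camera to tool coordinates, whose origin is the TCP and whose axes are the flange's). Camera axes: x right, y down, z forward; pixel columns grow to the right and rows downward; lengths in m; the calibration is good to about 2 mm. A picture is of the moment at which its call begins: read the wrist's pose just before it.
- robot.sign_off(): hands the job in, once; it reports no verdict.
The state is a dict: "t": time; "joint_positions": joint angles; "dq": joint speeds; "joint_torque": joint torques, N m; "ee_pos": TCP position; "orientation": TCP orientation; "wrist_force": force on the tool from outside, world axes, zero at the start; "ft_torque": the same for the moment, N m; "grip_width": opening from 0.0 (shut) to 1.0 (fully open).
Only numpy, scipy, OpenCV 4.12 (cv2) and the standard library are available. Lean on these libraries where they do the work, as an engineer would, in place of code of your own. Each camera call takes 0.05 s, during which the arm holds its last target. There are 200 camera calls.

### The job

The polishing lathe's gear lever stands in the middle lock notch of its H-gate after a wheel change. Push the lever with the fingers, without gripping it: out of the notch, across the gate to the side where the large felt wheel is mounted, and fully home into the far (fast) slot of that side, without forcing it or entering any other slot on the way. Take your hand away, and leave the things lying on the lathe and bench where they are.

Things in the scene. Friction and masses are not known exactly. Their poses are not given: they have to be found in the camera images.
- lathe: grey bench polishing lathe, fixed. Origin on the bench directly below the gate's centre; x points away from the operator, y to the operator's left, z up. Gear case x -75 to +90, y -140 to +140 mm, flat top 130 mm high. Behind it the motor, radius 68 mm, along y at x +150, z 175 mm (top 243 mm high), with a spindle on each side, ends at y +-258 mm. 50 mm high drip pans below the wheels.
- gate_centre (a point): centre of the gate's cross slot, on the flat steel gate plate (110 x 124 mm, top 138 mm high). Slots 14 mm wide: a cross slot along the lathe's y; at its left and right ends a far slot (+x, fast) and a near slot (-x, slow) each; in its middle a notch on the near side only (lock). Left slots gear the left spindle, right slots the right. The walls stop the 10 mm lever rod.
- grip_middle (a point): thickest part (29 mm diameter) of the lever's black pear-shaped grip, on the lever's axis, 200 mm from the pivot, 22 mm below the grip's top; below it the grip narrows to 16 mm over 50 mm. The pivot is 33 mm above the bench under the gate's centre: lever upright, this point is 233 mm and the grip's top 255 mm high. The lever stays where it is left; pushing the grip takes 2 to 4 N.
- lever_fore (a joint): fore-and-aft lean of the lever, rad: 0 upright in the cross slot, positive leaning away from the operator (lathe +x), stop at +0.21 in a far slot; negative towards the operator, stop at -0.21 in the near slots and the lock notch. Play in the cross slot +-0.03. 0.1 rad moves the grip 20 mm.
- lever_across (a joint): sideways lean of the lever, rad: 0 in the middle (lock notch), positive to the lathe's left (+y). The ends of the cross slot stop the lever at about +0.25 and -0.25, squarely before the left and right slots, which lie at +0.22 and -0.22 with 0.03 play to either side. 0.1 rad moves the grip 20 mm.
- large_wheel: hard felt polishing wheel, 110 mm diameter, 26 mm thick, mounted on one of the two spindles; origin at its centre, axis along the lathe's y. On the left spindle it lies at lathe y = +200 mm, on the right at y = -200 mm (x +150, z 175 mm).
- small_wheel: hard felt wheel, 60 mm diameter, 14 mm thick, on the other spindle; origin at its centre.
- die_on_case: loose plaster tooth die with two brass pins, 36 mm long, 12 mm high, lying on the gear case top to the left of the gate plate; origin at its underside.
- polish_cake: loose brown cake of polishing compound, 56 x 32 x 28 mm, lying on the gear case top to the right of the gate plate; origin at its underside.
- plaster_cast: loose plaster dental cast, 60 x 64 x 32 mm, on the bench in front of the lathe; origin at its underside.
- die_on_bench: loose plaster die with brass pins, 36 mm long, 12 mm high, on the bench in front of the lathe; origin at its underside.
- plaster_knife: loose plaster knife, 165 mm long, 16 mm high, black handle, on the bench in front of the lathe; origin at its underside.
- spare_wheel: loose felt wheel, 64 mm diameter, 16 mm thick, lying flat on the bench; not mounted; origin at its underside.
- rubber_bowl: loose rubber mixing bowl, 124 mm diameter, 75 mm high, on the bench left of the gear case; origin at its underside.
- bottle: loose white bottle, 56 mm diameter, 165 mm high, standing right of the gear case; origin at its underside.

How it is judged:
By the outcome, as a careful person would: the job done as asked, in the order asked, and still so for the second after the job is handed in, with the robot touching nothing.
It also fails if it takes over 48 s, if anything falls off the work surface, if the arm or the gripper's body presses on something with over 40 N, if the wrist force passes 120 N, or if a joint passes its speed limit or range.

## Working session

There is one attempt and no reset: what is moved stays moved. The work goes in short steps, Python scripts to look and compute and a shell command to move; the robot and the scene stay as the last step left them, time stands still between calls to the robot, and variables do not carry over. Pictures are saved under pics/ and viewed, about 8 in all and at most 12, crops included, and the job is handed in when it is done.

```bash
mkdir -p pics; cat > h.py <<'E'
import numpy as np, cv2
from workcell import sense, vision, robot
def cap(n):
    c=vision.capture(n); return c
def save(c,f,crop=None,s=1):
    im=c["image"][...,::-1]
    if crop: im=im[crop[1]:crop[3],crop[0]:crop[2]]
    cv2.imwrite("pics/"+f,cv2.resize(im,None,fx=s,fy=s,interpolation=cv2.INTER_CUBIC))
def cloud(c):
    """world points HxWx3 from depth"""
    K=c["camera_matrix"];R=cv2.Rodrigues(np.array(c["rvec"],float))[0];t=np.array(c["tvec"],float).ravel()
    d=c["depth"];v,u=np.mgrid[:d.shape[0],:d.shape[1]]
    p=np.stack([(u-K[0,2])/K[0,0]*d,(v-K[1,2])/K[1,1]*d,d],-1)
    return (p-t)@R
def plane(c,uv,z):
    K=c["camera_matrix"];R=cv2.Rodrigues(np.array(c["rvec"],float))[0];t=np.array(c["tvec"],float).ravel()
    r=R.T@np.array([(uv[0]-K[0,2])/K[0,0],(uv[1]-K[1,2])/K[1,1],1]);o=-R.T@t
    return o+r*(z-o[2])/r[2]
E
python3 - <<'E'
from h import *
import pickle
for n in("top","side"):
    c=cap(n);save(c,n+"1.png");pickle.dump(c,open(n+"1.pkl","wb"))
    R=cv2.Rodrigues(np.array(c["rvec"],float))[0];print(n,-R.T@np.array(c["tvec"]).ravel(),R[2],c["camera_matrix"][0,0])
s=sense();print(s["t"],s["ee_pos"],s["orientation"],s["grip_width"],s["wrist_force"])
E
```

```text
top [0.37163546 0.09893049 1.34476373] [ 0.15985817 -0.02310619 -0.98686953] 506.5128399661452
side [0.18621211 0.53710505 0.83323422] [ 0.42815817 -0.48381231 -0.76328647] 483.83274513741793
0.1 [0.1593806  0.49985071 0.22611602] [-4.83084573e-01 -3.10380506e+00  2.05818024e-03] 0.9981497612614756 [ 0.02325198 -0.05670909 -0.30980276]
```

View pics/top1.png

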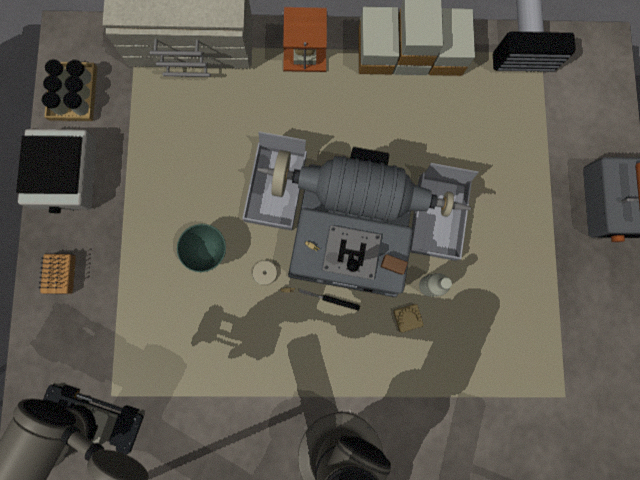

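View pics/side1.png

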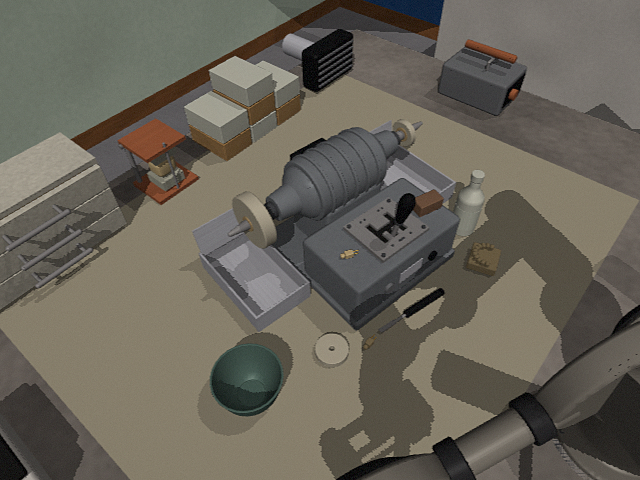

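The large wheel is on the left: top view (280,170), side view (253,220). The small wheel is on the right at (447,204). The lever at (352,258) leans towards the operator in the lock notch. Next I measure the lathe frame, the grip and the wheels.

```bash
python3 - <<'E'
from h import *
import pickle
T=pickle.load(open("top1.pkl","rb"));S=pickle.load(open("side1.pkl","rb"))
for n,c in(("top",T),("side",S)):
    P=cloud(c);z=P[...,2];im=c["image"].astype(int);box=np.zeros(z.shape,bool)
    if n=="top": box[130:310,230:500]=1
    else: box[110:340,180:480]=1
    m=(box&(abs(z-.130)<.012)&(P[...,0]<.60)).astype(np.uint8)
    k,l,st,ce=cv2.connectedComponentsWithStats(m);i=1+np.argmax(st[1:,4]);q=P[l==i]
    print(n,"case pts",len(q),"z",np.median(q[:,2]),cv2.minAreaRect((q[:,:2]*1000).astype(np.float32)))
    pl=q[q[:,2]>.1345];print(" plate",len(pl),cv2.minAreaRect((pl[:,:2]*1000).astype(np.float32)))
    ctr=q[:,:2].mean(0)
    # wheels: felt-coloured above z .1
    f=box&(im[...,0]>im[...,2]+18)&(z>.125)&(im[...,0]>90)
    k,l,st,ce=cv2.connectedComponentsWithStats(f.astype(np.uint8))
    for i in range(1,k):
        if st[i,4]>25:
            w=P[l==i];print(" felt/brown",ce[i],st[i,4],w.min(0).round(3),w.max(0).round(3))
    b=box&(im.max(-1)<60)&(z>.165)&(z<.27)&(np.hypot(*(P[...,:2]-ctr).transpose(2,0,1))<.09)
    k,l,st,ce=cv2.connectedComponentsWithStats(b.astype(np.uint8))
    for i in range(1,k):
        if st[i,4]>15:
            w=P[l==i];print(" black",ce[i],st[i,4],w.min(0).round(3),w.max(0).round(3),w[w[:,2]>.22].mean(0).round(4))
E
```

```text
top case pts 6889 z 0.13189207624433835 ((507.3353271484375, -20.068862915039062), (280.02545166015625, 164.80654907226562), 80.02730560302734)
 plate 2028 ((509.418701171875, -21.256988525390625), (265.09808349609375, 155.7248077392578), 79.70100402832031)
 felt/brown [278.65217391 174.4178744 ] 414 [0.628 0.136 0.176] [0.718 0.171 0.236]
 felt/brown [448.04195804 204.48951049] 143 [ 0.372 -0.247  0.179] [0.633 0.099 1.345]
 felt/brown [310.69354839 245.27419355] 62 [0.504 0.061 0.128] [0.525 0.093 0.146]
 felt/brown [394.31086142 264.01872659] 267 [ 0.449 -0.145  0.153] [ 0.491 -0.089  0.165]
 black [352.78417266 264.55395683] 139 [ 0.447 -0.025  0.182] [0.481 0.002 0.255] [ 0.4606 -0.0108  0.2468]
side case pts 8635 z 0.1311062525120111 ((505.33819580078125, -17.771774291992188), (279.5683288574219, 166.36013793945312), 79.79267883300781)
 plate 2564 ((513.9649047851562, -26.373092651367188), (241.35140991210938, 145.93453979492188), 79.6484146118164)
 felt/brown [406.63598326 129.78242678] 239 [ 0.186 -0.266  0.152] [0.634 0.537 0.833]
 felt/brown [258.52631579 213.62259307] 779 [0.186 0.136 0.17 ] [0.719 0.537 0.833]
 felt/brown [428.19791667 198.54861111] 288 [ 0.186 -0.144  0.155] [0.489 0.537 0.833]
 felt/brown [236.87878788 209.12121212] 33 [0.697 0.156 0.159] [0.733 0.164 0.214]
 felt/brown [247.98076923 223.48076923] 104 [0.65  0.158 0.144] [0.727 0.172 0.196]
 felt/brown [255.49180328 240.55737705] 61 [0.639 0.162 0.126] [0.702 0.173 0.162]
 felt/brown [347.97115385 253.83653846] 104 [0.503 0.061 0.128] [0.529 0.095 0.146]
 black [347.84615385 197.1025641 ] 39 [ 0.584 -0.027  0.165] [0.59  0.009 0.178] [nan nan nan]
 black [404.5771028 208.0817757] 428 [ 0.445 -0.02   0.167] [0.479 0.004 0.254] [ 0.4569 -0.004   0.2403]<stdin>:23: RuntimeWarning: Mean of empty slice.
  ret = um.true_divide(
```

```bash
cat >> h.py <<'E'
from scipy.spatial.transform import Rotation as Ro
A=np.radians(-10.1);O=np.array([.4989,-.0176])
M=np.array([[np.cos(A),np.sin(A)],[-np.sin(A),np.cos(A)]])  # world->lathe
def lathe(p): return M@(np.asarray(p)[:2]-O)*1000
def to(x,y,z):
    """print rows' units for TCP to lathe mm (x,y), height z mm, jaw axis along lathe y"""
    s=sense();R=Ro.from_rotvec(s["orientation"]);w=np.r_[O+M.T@np.array([x,y])/1000,z/1000]
    ly=np.r_[M.T@[0,1],0];G=Ro.from_matrix(np.c_[np.cross(ly,[0,0,-1]),ly,[0,0,-1]])
    print("shift",(R.inv().apply(w-s["ee_pos"])/.05).round(2),"turn",np.degrees((R.inv()*G).as_rotvec()/5).round(2))
def st():
    s=sense();print("t %.2f"%s["t"],"lathe",lathe(s["ee_pos"]).round(1),"z %.1f"%(s["ee_pos"][2]*1000),"F lathe",(M@s["wrist_force"][:2]).round(1),"Fz %.1f"%s["wrist_force"][2],"w",round(s["grip_width"],2))
E
python3 -m jog '[{"dx":-1,"dy":-0.5,"dz":0.2,"rz":-1.5,"hand":1},{"dx":-2,"dy":-1,"dz":0.2,"rz":-1.5,"hand":1},{"dx":-3,"dy":-1.5,"dz":0.2,"rz":-1.5,"hand":1},{"dx":-4,"dy":-2,"dz":0.2,"rz":-1.5,"hand":1},{"dx":-5,"dy":-2.6,"dz":0.2,"rz":-1.5,"hand":1}]'
python3 -c "
from h import *
st();to(-95,0,215)"
```

```text
t 0.10 lathe [-425.   449.9] z 226.1 F lathe [ 0.  -0.1] Fz -0.3 w 1.0
shift [-7.73 -8.05  0.23] turn [-0.02 -0.   -1.52]$[0]: bad value
```

```bash

python3 -m jog '[{"dx":-1.0,"dy":-0.5,"dz":0.2,"rx":0.0,"ry":0.0,"rz":-1.5,"hand":0.98},{"dx":-2.0,"dy":-1.0,"dz":0.2,"rx":0.0,"ry":0.0,"rz":-1.5,"hand":0.98},{"dx":-3.0,"dy":-1.5,"dz":0.2,"rx":0.0,"ry":0.0,"rz":-1.5,"hand":0.98},{"dx":-4.0,"dy":-2.0,"dz":0.2,"rx":0.0,"ry":0.0,"rz":-1.5,"hand":0.98},{"dx":-5.0,"dy":-2.6,"dz":0.2,"rx":0.0,"ry":0.0,"rz":-1.5,"hand":0.98}]'
python3 -c "
from h import *
st();to(-95,0,215)"
```

```text
t: 0.6
ee_pos: [0.3363, 0.3232, 0.216]
orientation: [-0.278, -3.129, 0.002]
wrist_force: [1.1, 0.0, -0.4]
grip_width: 0.616
t 0.60 lathe [-219.9  307. ] z 216.0 F lathe [1.1 0.2] Fz -0.4 w 0.62
shift [-2.51 -6.14  0.03] turn [-0.02 -0.01 -0.01]
```

```bash

python3 -m jog '[{"dx":-0.3,"dy":-0.9,"dz":0.0,"rx":0.0,"ry":0.0,"rz":0.0,"hand":0.98},{"dx":-0.7,"dy":-1.8,"dz":0.0,"rx":0.0,"ry":0.0,"rz":0.0,"hand":0.98},{"dx":-1.1,"dy":-2.7,"dz":0.0,"rx":0.0,"ry":0.0,"rz":0.0,"hand":0.98},{"dx":-1.5,"dy":-3.6,"dz":0.0,"rx":0.0,"ry":0.0,"rz":0.0,"hand":0.98},{"dx":-1.8,"dy":-4.4,"dz":0.0,"rx":0.0,"ry":0.0,"rz":0.0,"hand":0.98}]'
python3 -c "
from h import *
st();to(-95,0,215)"
```

```text
t: 1.1
ee_pos: [0.3861, 0.0886, 0.2162]
orientation: [-0.279, -3.129, 0.003]
wrist_force: [1.1, -0.3, 0.1]
grip_width: 0.183
t 1.10 lathe [-129.7   84.8] z 216.2 F lathe [ 1.1 -0.1] Fz 0.1 w 0.18
shift [-0.7  -1.69  0.03] turn [-0.02 -0.   -0.02]
```

```bash

python3 -m jog '[{"dx":-0.2,"dy":-0.9,"dz":0.0,"rx":0.0,"ry":0.0,"rz":0.0,"hand":0.98},{"dx":-0.5,"dy":-1.7,"dz":0.0,"rx":0.0,"ry":0.0,"rz":0.0,"hand":0.98},{"dx":-0.7,"dy":-1.7,"dz":0.0,"rx":0.0,"ry":0.0,"rz":0.0,"hand":0.98},{"dx":-0.7,"dy":-1.7,"dz":0.0,"rx":0.0,"ry":0.0,"rz":0.0,"hand":0.98},{"dx":-0.7,"dy":-1.7,"dz":0.0,"rx":0.0,"ry":0.0,"rz":0.0,"hand":0.98}]'
python3 -c "
from h import *
st();to(-24,0,215)
c=cap('side');save(c,'side2.png',(300,130,480,265),4)
c=cap('wrist');save(c,'wrist2.png')
"
```

```text
t: 1.6
ee_pos: [0.4051, -0.0004, 0.216]
orientation: [-0.278, -3.128, 0.002]
wrist_force: [-0.8, 0.2, -0.5]
grip_width: 0.01
t 1.60 lathe [-95.4   0.5] z 216.0 F lathe [-0.9  0.1] Fz -0.5 w 0.01
shift [-1.43 -0.01  0.02] turn [-0.01 -0.02 -0.01]
```

View pics/side2.png

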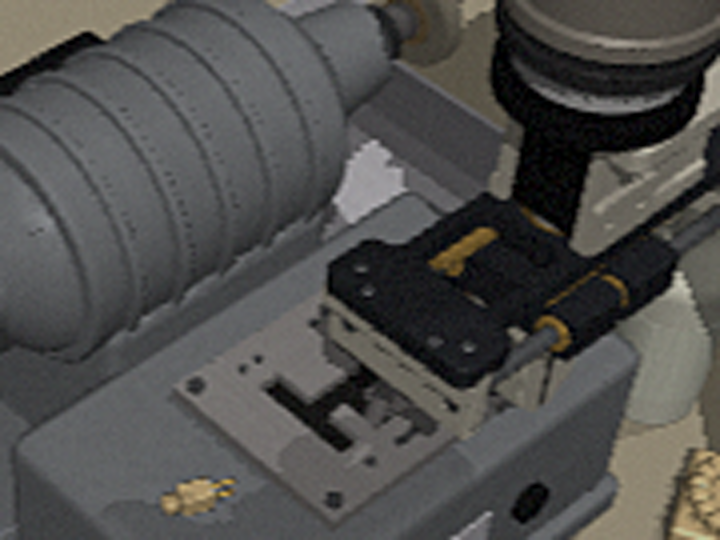

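The gripper hides the lever in this view. The closed fingers stand in front of it, and nothing is touched. I push out of the notch in two stages, watching force.

```bash

python3 -m jog '[{"dx":-0.4,"dy":0.0,"dz":0.0,"rx":0.0,"ry":0.0,"rz":0.0,"hand":0.98},{"dx":-0.6,"dy":0.0,"dz":0.0,"rx":0.0,"ry":0.0,"rz":0.0,"hand":0.98},{"dx":-0.8,"dy":0.0,"dz":0.0,"rx":0.0,"ry":0.0,"rz":0.0,"hand":0.98},{"dx":-1.0,"dy":0.0,"dz":0.0,"rx":0.0,"ry":0.0,"rz":0.0,"hand":0.98},{"dx":-1.0,"dy":0.0,"dz":0.0,"rx":0.0,"ry":0.0,"rz":0.0,"hand":0.98}]'
python3 -c "
from h import *
st()"
python3 -m jog '[{"dx":-0.1,"dy":0.0,"dz":0.0,"rx":0.0,"ry":0.0,"rz":0.0,"hand":0.98},{"dx":-0.2,"dy":0.0,"dz":0.0,"rx":0.0,"ry":0.0,"rz":0.0,"hand":0.98},{"dx":-0.3,"dy":0.0,"dz":0.0,"rx":0.0,"ry":0.0,"rz":0.0,"hand":0.98},{"dx":-0.38,"dy":0.0,"dz":0.0,"rx":0.0,"ry":0.0,"rz":0.0,"hand":0.98},{"dx":-0.38,"dy":0.0,"dz":0.0,"rx":0.0,"ry":0.0,"rz":0.0,"hand":0.98}]'
python3 -c "
from h import *
st()"
```

```text
t: 2.2
ee_pos: [0.455, -0.0086, 0.2159]
orientation: [-0.275, -3.128, 0.002]
wrist_force: [-0.7, 0.7, 0.4]
grip_width: 0.008
t 2.20 lathe [-44.8   1.1] z 215.9 F lathe [-0.8  0.5] Fz 0.4 w 0.01
t: 2.7
ee_pos: [0.4743, -0.0121, 0.2158]
orientation: [-0.276, -3.129, 0.002]
wrist_force: [-1.5, 0.4, 0.6]
grip_width: 0.012
t 2.70 lathe [-25.2   1.1] z 215.8 F lathe [-1.6  0.2] Fz 0.6 w 0.01
```

```bash

python3 -m jog '[{"dx":0.4,"dy":0.0,"dz":0.0,"rx":0.0,"ry":0.0,"rz":0.0,"hand":0.98},{"dx":1.0,"dy":0.0,"dz":0.0,"rx":0.0,"ry":0.0,"rz":0.0,"hand":0.98},{"dx":1.2,"dy":-0.5,"dz":0.0,"rx":0.0,"ry":0.0,"rz":0.0,"hand":0.98},{"dx":1.2,"dy":-1.2,"dz":0.0,"rx":0.0,"ry":0.0,"rz":0.0,"hand":0.98},{"dx":1.2,"dy":-1.2,"dz":0.0,"rx":0.0,"ry":0.0,"rz":0.0,"hand":0.98}]'
cat >> h.py <<'E'
def grip():
    for n in("top","side"):
        c=cap(n);P=cloud(c);L=(P[...,:2]-O)@M.T*1000;z=P[...,2]
        b=(c["image"].max(-1)<75)&(z>.175)&(z<.262)&(abs(L[...,0])<62)&(abs(L[...,1])<75)&(c["depth"]>0)
        k,l,s,ce=cv2.connectedComponentsWithStats(b.astype(np.uint8))
        for i in range(1,k):
            if s[i,4]>20:
                q=np.c_[L[l==i],z[l==i]*1000];print(n,"black",ce[i].round(),s[i,4],"min",q.min(0).round(),"max",q.max(0).round(),"top15 mean",q[q[:,2]>q[:,2].max()-15].mean(0).round(1))
E
python3 -c "
from h import *
st();grip()
c=cap('side');save(c,'side3.png',(300,130,480,265),4)"
```

```text
t: 3.2
ee_pos: [0.4047, -0.0632, 0.2163]
orientation: [0.28, 3.128, -0.004]
wrist_force: [0.4, 1.0, 0.0]
grip_width: 0.011
t 3.20 lathe [-84.7 -61.5] z 216.3 F lathe [0.2 1. ] Fz 0.0 w 0.01
top black [356. 248.] 137 min [-14. -14. 179.] max [ 11.  13. 261.] top15 mean [ -1.   -0.5 252.5]
side black [391. 196.] 449 min [-17. -10. 178.] max [ 10.  16. 258.] top15 mean [ -5.4   4.2 250.2]
```

View pics/side3.png

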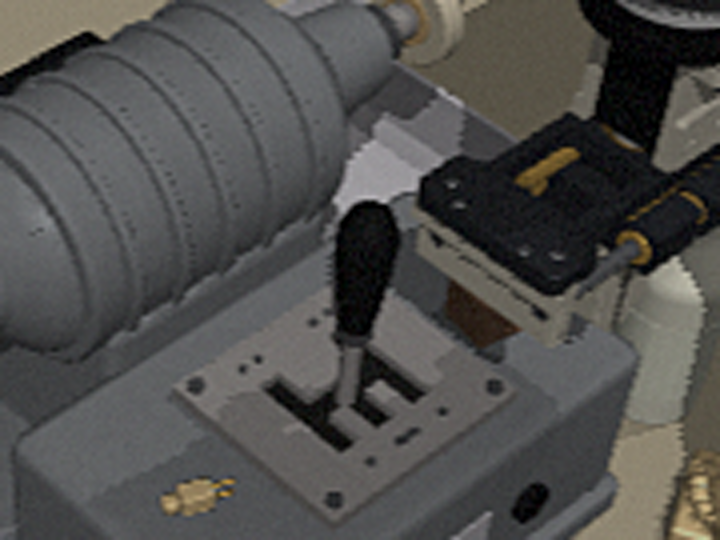

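The lever stands upright in the cross slot: grip at (366,260) in the crop, rod at (347,385), measured at about (-1, 0) mm in the lathe frame. Next I go to its right side and push left.

```bash

python3 -m jog '[{"dx":-0.6,"dy":0.0,"dz":0.0,"rx":0.0,"ry":0.0,"rz":0.0,"hand":0.98},{"dx":-1.2,"dy":0.0,"dz":0.0,"rx":0.0,"ry":0.0,"rz":0.0,"hand":0.98},{"dx":-1.68,"dy":0.1,"dz":0.0,"rx":0.0,"ry":0.0,"rz":0.0,"hand":0.98},{"dx":-1.68,"dy":0.3,"dz":0.0,"rx":0.0,"ry":0.0,"rz":0.0,"hand":0.98},{"dx":-1.68,"dy":0.4,"dz":0.0,"rx":0.0,"ry":0.0,"rz":0.0,"hand":0.98}]'
python3 -c "
from h import *
st();to(-1,8,215)"
```

```text
t: 3.85
ee_pos: [0.4912, -0.0538, 0.2153]
orientation: [-0.274, -3.128, 0.0]
wrist_force: [-1.0, -0.0, -0.3]
grip_width: 0.012
t 3.85 lathe [ -1.2 -37. ] z 215.3 F lathe [-1.  -0.2] Fz -0.3 w 0.01
shift [-0.01  0.9   0.01] turn [-0.   -0.02  0.02]
```

```bash

python3 -m jog '[{"dx":0.0,"dy":0.15,"dz":0.0,"rx":0.0,"ry":0.0,"rz":0.0,"hand":0.98},{"dx":0.0,"dy":0.3,"dz":0.0,"rx":0.0,"ry":0.0,"rz":0.0,"hand":0.98},{"dx":0.0,"dy":0.45,"dz":0.0,"rx":0.0,"ry":0.0,"rz":0.0,"hand":0.98},{"dx":0.0,"dy":0.6,"dz":0.0,"rx":0.0,"ry":0.0,"rz":0.0,"hand":0.98},{"dx":0.0,"dy":0.7,"dz":0.0,"rx":0.0,"ry":0.0,"rz":0.0,"hand":0.98}]'
python3 -c "
from h import *
st()
c=cap('side');save(c,'side4.png',(300,130,480,265),4);grip();to(-1,10,215)"
```

```text
t: 4.35
ee_pos: [0.497, -0.0187, 0.2152]
orientation: [-0.274, -3.127, 0.0]
wrist_force: [-0.4, -1.2, -0.9]
grip_width: 0.006
t 4.35 lathe [-1.7 -1.4] z 215.2 F lathe [-0.2 -1.2] Fz -0.9 w 0.01
side black [397. 191.] 43 min [-15. -20. 219.] max [-11.  15. 262.] top15 mean [-13.7   0.8 253. ]
side black [381. 207.] 323 min [-17.  16. 176.] max [  5.  44. 261.] top15 mean [ -9.1  31.1 250.6]
shift [-0.01  0.23  0.01] turn [ 0.   -0.02  0.02]
```

View pics/side4.png

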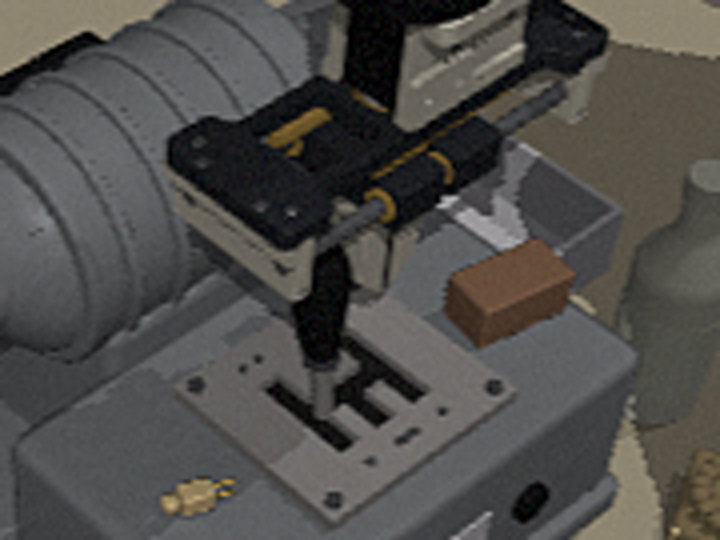

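The lever is moving left (rod at (322,400) in the crop), and the force is low. I push the rest of the way.

```bash

python3 -m jog '[{"dx":0.0,"dy":0.06,"dz":0.0,"rx":0.0,"ry":0.0,"rz":0.0,"hand":0.98},{"dx":0.0,"dy":0.12,"dz":0.0,"rx":0.0,"ry":0.0,"rz":0.0,"hand":0.98},{"dx":0.0,"dy":0.18,"dz":0.0,"rx":0.0,"ry":0.0,"rz":0.0,"hand":0.98},{"dx":0.0,"dy":0.24,"dz":0.0,"rx":0.0,"ry":0.0,"rz":0.0,"hand":0.98},{"dx":0.0,"dy":0.24,"dz":0.0,"rx":0.0,"ry":0.0,"rz":0.0,"hand":0.98}]'
python3 -c "
from h import *
st()"
python3 -m jog '[{"dx":0.0,"dy":-0.3,"dz":0.0,"rx":0.0,"ry":0.0,"rz":0.0,"hand":0.98},{"dx":0.0,"dy":-0.9,"dz":0.0,"rx":0.0,"ry":0.0,"rz":0.0,"hand":0.98},{"dx":0.6,"dy":-0.9,"dz":0.0,"rx":0.0,"ry":0.0,"rz":0.0,"hand":0.98},{"dx":1.5,"dy":-0.9,"dz":0.0,"rx":0.0,"ry":0.0,"rz":0.0,"hand":0.98},{"dx":1.6,"dy":-0.9,"dz":0.0,"rx":0.0,"ry":0.0,"rz":0.0,"hand":0.98}]'
python3 -c "
from h import *
st();grip()
c=cap('side');save(c,'side5.png',(300,130,480,265),4);to(-85,44,215)"
```

```text
t: 5.0
ee_pos: [0.4995, -0.0066, 0.2153]
orientation: [-0.273, -3.128, -0.001]
wrist_force: [-0.5, -0.0, -0.1]
grip_width: 0.009
t 5.00 lathe [-1.3 11. ] z 215.3 F lathe [-0.5 -0.1] Fz -0.1 w 0.01
t: 5.5
ee_pos: [0.4086, -0.0357, 0.2149]
orientation: [-0.273, -3.124, -0.003]
wrist_force: [-0.5, 0.6, -0.1]
grip_width: 0.012
t 5.50 lathe [-85.8 -33.6] z 214.9 F lathe [-0.6  0.5] Fz -0.1 w 0.01
top black [337. 245.] 144 min [-14.  23. 179.] max [ 11.  56. 254.] top15 mean [ -1.3  42.6 247.3]
side black [375. 208.] 391 min [-17.  30. 175.] max [  8.  57. 252.] top15 mean [ -5.8  47.4 245.6]
shift [0.09 1.56 0.02] turn [0.01 0.01 0.02]
```

View pics/side5.png

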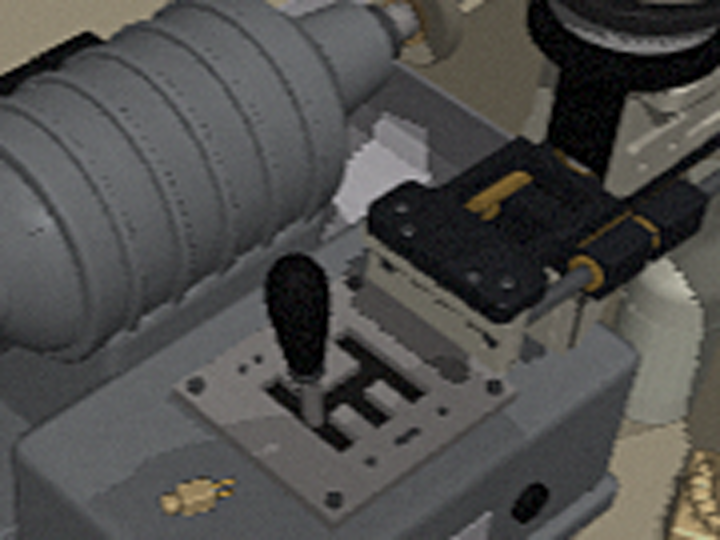

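The lever stands at the left slots (rod at (313,405) in the crop), but I measure the lean as only about 0.20. I nudge it 4 mm further to centre it at 0.22.

```bash

python3 -m jog '[{"dx":-0.6,"dy":0.0,"dz":0.0,"rx":0.0,"ry":0.0,"rz":0.0,"hand":0.98},{"dx":-1.3,"dy":0.0,"dz":0.0,"rx":0.0,"ry":0.0,"rz":0.0,"hand":0.98},{"dx":-1.7,"dy":0.2,"dz":0.0,"rx":0.0,"ry":0.0,"rz":0.0,"hand":0.98},{"dx":-1.7,"dy":0.7,"dz":0.0,"rx":0.0,"ry":0.0,"rz":0.0,"hand":0.98},{"dx":-1.7,"dy":0.8,"dz":0.0,"rx":0.0,"ry":0.0,"rz":0.0,"hand":0.98}]'
python3 -c "
from h import *
st();to(-1,15,215)"
```

```text
t: 6.15
ee_pos: [0.5064, -0.0109, 0.2158]
orientation: [0.271, 3.129, 0.003]
wrist_force: [-0.1, -0.5, -0.3]
grip_width: 0.006
t 6.15 lathe [6.2 7.9] z 215.8 F lathe [ 0.  -0.5] Fz -0.3 w 0.01
shift [0.14 0.14 0.02] turn [0.02 0.01 0.04]
```

```bash

python3 -m jog '[{"dx":0.14,"dy":0.0,"dz":0.0,"rx":0.0,"ry":0.0,"rz":0.0,"hand":0.98},{"dx":0.14,"dy":0.07,"dz":0.0,"rx":0.0,"ry":0.0,"rz":0.0,"hand":0.98},{"dx":0.14,"dy":0.14,"dz":0.0,"rx":0.0,"ry":0.0,"rz":0.0,"hand":0.98},{"dx":0.14,"dy":0.16,"dz":0.0,"rx":0.0,"ry":0.0,"rz":0.0,"hand":0.98},{"dx":0.14,"dy":0.16,"dz":0.0,"rx":0.0,"ry":0.0,"rz":0.0,"hand":0.98}]'
python3 -c "
from h import *
st()"
python3 -m jog '[{"dx":0.0,"dy":-0.3,"dz":0.0,"rx":0.0,"ry":0.0,"rz":0.0,"hand":0.98},{"dx":0.0,"dy":-0.9,"dz":0.0,"rx":0.0,"ry":0.0,"rz":0.0,"hand":0.98},{"dx":0.6,"dy":-0.9,"dz":0.0,"rx":0.0,"ry":0.0,"rz":0.0,"hand":0.98},{"dx":1.5,"dy":-0.9,"dz":0.0,"rx":0.0,"ry":0.0,"rz":0.0,"hand":0.98},{"dx":1.6,"dy":-0.9,"dz":0.0,"rx":0.0,"ry":0.0,"rz":0.0,"hand":0.98}]'
python3 -c "
from h import *
st();grip();to(-85,45,215)"
```

```text
t: 6.65
ee_pos: [0.5008, -0.0021, 0.2159]
orientation: [0.271, 3.129, 0.002]
wrist_force: [-0.5, -1.8, -0.6]
grip_width: 0.009
t 6.65 lathe [-0.9 15.6] z 215.9 F lathe [-0.2 -1.8] Fz -0.6 w 0.01
t: 7.15
ee_pos: [0.4099, -0.0317, 0.2152]
orientation: [-0.272, -3.127, -0.004]
wrist_force: [0.4, -0.1, -0.1]
grip_width: 0.005
t 7.15 lathe [-85.2 -29.5] z 215.2 F lathe [ 0.4 -0.1] Fz -0.1 w 0.0
top black [335. 245.] 150 min [-14.  25. 175.] max [ 10.  61. 256.] top15 mean [ -1.3  47.9 247.6]
side black [373. 209.] 382 min [-17.  32. 175.] max [  9.  62. 252.] top15 mean [ -5.6  51.9 244.8]
shift [0.08 1.49 0.03] turn [0.02 0.04 0.03]
```

Lean is now about 0.225, centred in front of the slot. Next I go behind the lever and push it into the far slot.

```bash

python3 -m jog '[{"dx":0.1,"dy":0.5,"dz":0.0,"rx":0.0,"ry":0.0,"rz":0.0,"hand":0.98},{"dx":0.1,"dy":1.1,"dz":0.0,"rx":0.0,"ry":0.0,"rz":0.0,"hand":0.98},{"dx":-0.3,"dy":1.5,"dz":0.0,"rx":0.0,"ry":0.0,"rz":0.0,"hand":0.98},{"dx":-0.9,"dy":1.5,"dz":0.0,"rx":0.0,"ry":0.0,"rz":0.0,"hand":0.98},{"dx":-1.0,"dy":1.5,"dz":0.0,"rx":0.0,"ry":0.0,"rz":0.0,"hand":0.98}]'
python3 -m jog '[{"dx":0.0,"dy":0.0,"dz":0.0,"rx":0.0,"ry":0.0,"rz":0.0,"hand":0.98}]'
python3 -c "
from h import *
st();to(10,45,215)"
```

```text
t: 7.75
ee_pos: [0.4802, 0.0327, 0.2168]
orientation: [0.27, 3.123, 0.002]
wrist_force: [1.0, -0.2, 0.6]
grip_width: 0.008
t: 7.85
ee_pos: [0.4816, 0.0326, 0.2165]
orientation: [0.27, 3.123, 0.002]
wrist_force: [0.2, -1.1, 0.3]
grip_width: 0.009
t 7.85 lathe [-25.9  46.4] z 216.5 F lathe [ 0.4 -1. ] Fz 0.3 w 0.01
shift [-0.72 -0.03  0.03] turn [0.02 0.07 0.05]
```

```bash

python3 -m jog '[{"dx":-0.15,"dy":0.0,"dz":0.0,"rx":0.0,"ry":0.0,"rz":0.0,"hand":0.98},{"dx":-0.3,"dy":0.0,"dz":0.0,"rx":0.0,"ry":0.0,"rz":0.0,"hand":0.98},{"dx":-0.45,"dy":0.0,"dz":0.0,"rx":0.0,"ry":0.0,"rz":0.0,"hand":0.98},{"dx":-0.6,"dy":0.0,"dz":0.0,"rx":0.0,"ry":0.0,"rz":0.0,"hand":0.98},{"dx":-0.7,"dy":0.0,"dz":0.0,"rx":0.0,"ry":0.0,"rz":0.0,"hand":0.98}]'
python3 -c "
from h import *
st()"
python3 -m jog '[{"dx":-0.05,"dy":0.0,"dz":0.0,"rx":0.0,"ry":0.0,"rz":0.0,"hand":0.98},{"dx":-0.09,"dy":0.0,"dz":0.0,"rx":0.0,"ry":0.0,"rz":0.0,"hand":0.98},{"dx":-0.09,"dy":0.0,"dz":0.0,"rx":0.0,"ry":0.0,"rz":0.0,"hand":0.98}]'
python3 -c "
from h import *
st();grip()"
```

```text
t: 8.35
ee_pos: [0.5164, 0.0263, 0.2164]
orientation: [0.27, 3.124, 0.002]
wrist_force: [-3.2, -1.1, -1.2]
grip_width: 0.01
t 8.35 lathe [ 9.5 46.3] z 216.4 F lathe [-2.9 -1.6] Fz -1.2 w 0.01
t: 8.65
ee_pos: [0.5211, 0.0254, 0.2164]
orientation: [0.27, 3.124, 0.002]
wrist_force: [-0.7, -0.5, 0.0]
grip_width: 0.008
t 8.65 lathe [14.3 46.2] z 216.4 F lathe [-0.6 -0.6] Fz 0.0 w 0.01
side black [372. 198.] 45 min [ -0.  28. 220.] max [  4.  57. 260.] top15 mean [  1.9  43.5 250.2]
side black [361. 208.] 147 min [  5.  30. 175.] max [ 38.  65. 259.] top15 mean [  9.7  64.5 253. ]
```

```bash

python3 -m jog '[{"dx":-0.04,"dy":0.0,"dz":0.0,"rx":0.0,"ry":0.0,"rz":0.0,"hand":0.98},{"dx":-0.04,"dy":0.0,"dz":0.0,"rx":0.0,"ry":0.0,"rz":0.0,"hand":0.98}]'
python3 -c "
from h import *
st()"
python3 -m jog '[{"dx":-0.04,"dy":0.0,"dz":0.0,"rx":0.0,"ry":0.0,"rz":0.0,"hand":0.98},{"dx":-0.04,"dy":0.0,"dz":0.0,"rx":0.0,"ry":0.0,"rz":0.0,"hand":0.98}]'
python3 -c "
from h import *
st()"
```

```text
t: 8.95
ee_pos: [0.523, 0.0251, 0.2167]
orientation: [0.27, 3.123, 0.002]
wrist_force: [-1.6, 0.4, -0.8]
grip_width: 0.01
t 8.95 lathe [16.3 46.2] z 216.7 F lathe [-1.7  0.1] Fz -0.8 w 0.01
t: 9.15
ee_pos: [0.5249, 0.0247, 0.2166]
orientation: [0.27, 3.124, 0.002]
wrist_force: [-2.5, -0.2, -0.4]
grip_width: 0.01
t 9.15 lathe [18.2 46.2] z 216.6 F lathe [-2.4 -0.6] Fz -0.4 w 0.01
```

```bash

python3 -m jog '[{"dx":-0.03,"dy":0.0,"dz":0.0,"rx":0.0,"ry":0.0,"rz":0.0,"hand":0.98},{"dx":-0.03,"dy":0.0,"dz":0.0,"rx":0.0,"ry":0.0,"rz":0.0,"hand":0.98}]'
python3 -c "
from h import *
st()"
python3 -m jog '[{"dx":-0.03,"dy":0.0,"dz":0.0,"rx":0.0,"ry":0.0,"rz":0.0,"hand":0.98},{"dx":-0.03,"dy":0.0,"dz":0.0,"rx":0.0,"ry":0.0,"rz":0.0,"hand":0.98}]'
python3 -c "
from h import *
st()"
```

```text
t: 9.35
ee_pos: [0.5257, 0.0245, 0.2164]
orientation: [0.27, 3.126, 0.002]
wrist_force: [-5.0, -0.4, 0.6]
grip_width: 0.01
t 9.35 lathe [19.  46.2] z 216.4 F lathe [-4.8 -1.3] Fz 0.6 w 0.01
t: 9.55
ee_pos: [0.5261, 0.0245, 0.2163]
orientation: [0.27, 3.129, 0.002]
wrist_force: [-6.8, 1.5, 1.3]
grip_width: 0.008
t 9.55 lathe [19.4 46.2] z 216.3 F lathe [-7.   0.3] Fz 1.3 w 0.01
```

The force rises to 7 N and the advance stalls at TCP x = 19 mm, so the lever is at its stop. I retreat and check.

```bash

python3 -m jog '[{"dx":0.3,"dy":0.0,"dz":0.0,"rx":0.0,"ry":0.0,"rz":0.0,"hand":0.98},{"dx":1.0,"dy":0.0,"dz":0.0,"rx":0.0,"ry":0.0,"rz":0.0,"hand":0.98},{"dx":1.8,"dy":0.0,"dz":0.0,"rx":0.0,"ry":0.0,"rz":0.0,"hand":0.98},{"dx":2.6,"dy":0.0,"dz":0.0,"rx":0.0,"ry":0.0,"rz":0.0,"hand":0.98},{"dx":2.8,"dy":0.0,"dz":0.0,"rx":0.0,"ry":0.0,"rz":0.0,"hand":0.98}]'
python3 -m jog '[{"dx":0.0,"dy":-0.8,"dz":0.0,"rx":0.0,"ry":0.0,"rz":0.0,"hand":0.98},{"dx":0.0,"dy":-1.6,"dz":0.0,"rx":0.0,"ry":0.0,"rz":0.0,"hand":0.98},{"dx":0.0,"dy":-1.8,"dz":0.0,"rx":0.0,"ry":0.0,"rz":0.0,"hand":0.98},{"dx":0.0,"dy":-1.8,"dz":0.0,"rx":0.0,"ry":0.0,"rz":0.0,"hand":0.98}]'
python3 -c "
from h import *
st();grip()
c=cap('side');save(c,'side6.png',(220,120,480,315),3)
c=cap('top');save(c,'top6.png',(160,130,480,350),2.5)"
```

```text
t: 10.05
ee_pos: [0.3857, 0.0491, 0.2164]
orientation: [0.269, 3.128, 0.002]
wrist_force: [0.7, 0.5, 0.3]
grip_width: 0.009
t: 10.45
ee_pos: [0.3714, -0.0409, 0.2168]
orientation: [0.274, 3.125, 0.002]
wrist_force: [0.3, 0.3, -0.4]
grip_width: 0.012
t 10.45 lathe [-121.5  -45.4] z 216.8 F lathe [0.2 0.4] Fz -0.4 w 0.01
top black [339. 227.] 197 min [ 24.  24. 177.] max [ 58.  60. 250.] top15 mean [ 44.4  46.1 241.7]
side black [357. 198.] 425 min [ 21.  28. 176.] max [ 55.  61. 247.] top15 mean [ 40.2  50.1 239.7]
```

View pics/side6.png

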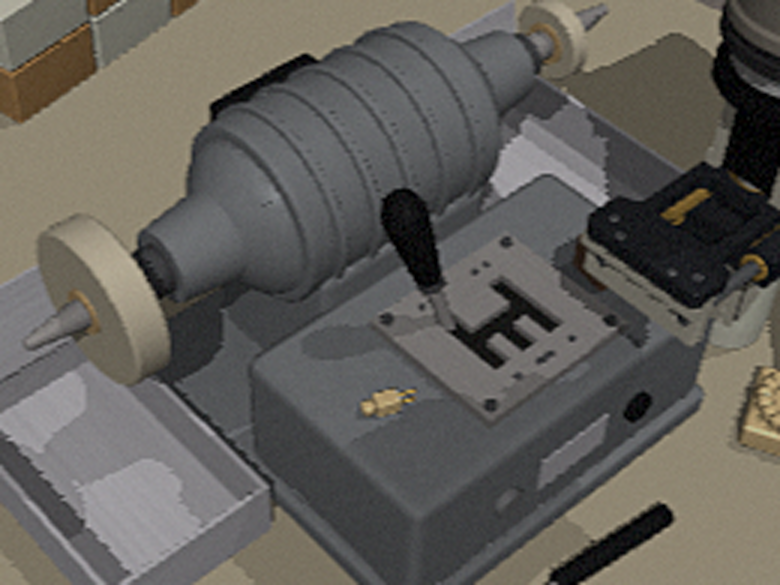

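View pics/top6.png

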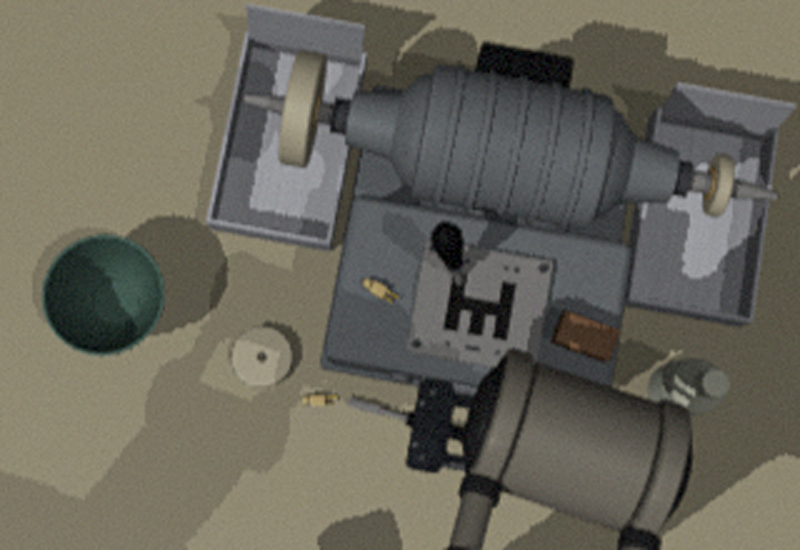

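The rod is at the far end of the left far slot (side crop (445,315), top crop (455,275)). The measured lean is about +0.21 fore and +0.22 across, and everything else lies as it did.

```bash
python3 -c "
from h import *
st();print(robot.sign_off())"
```

```text
t 10.65 lathe [-122.4  -43.3] z 216.3 F lathe [ 0.2 -0.9] Fz 0.5 w 0.01
the job is handed in; nothing more can be done
None
```

The lever is fully home in the left far (fast) slot. The large felt wheel is on the left spindle. I pushed with the shut fingers only: out of the lock notch, left along the cross slot, then forward to the stop, entering no other slot.

- **Lever position:** the last measurement gave about +0.21 rad fore, which is the stop, and +0.22 rad across. The top and side views agreed.
- **Correction on the way:** after the first sideways push the lean was only about 0.20 rad. I nudged it about 4 mm further before pushing it into the slot.
- **Force:** the highest wrist force I read was about 7 N, at the final stop.
- **Hand and time:** the hand was clear of the lever with no contact force, about 10.7 s into the 48 s allowed.
- **Loose objects:** they looked unmoved in the last pictures. I checked this by eye, not by measuring, and the hand and arm hid part of the bench in the top view.
- **Failed checks:** none at the end. The first move command was refused for its format, and nothing moved.

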